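# Seat the flatted wafer chucks in their nests

## Task

Three of the brass wafer chucks have a flat on the rim: seat each of them in the black nest of its own size, turned so that its flat lines up with the nest's flat and it lies level on the bottom of the recess. Lower them in, do not drop them; leave the two plain round chucks and the amber vials where they stand.

Things in the scene. Friction and masses are not known exactly. Their poses are not given: they have to be found in the camera images.
- chuck_small: Loose small wafer chuck: brass disc 44 mm in diameter and 12 mm thick, one side of its rim cut off straight (the flat), with an upright black grip bar on top at the centre. The bar is 14 mm thick (along x), 30 mm long (along y, parallel to the flat) and rises from 12 to 42 mm. Origin: centre of the round outline, on the underside; z up. The flat faces +x, 12 mm from the origin. Foot edge chamfered 1.5 mm. About 170 g.
- chuck_medium: Loose medium wafer chuck: brass disc 56 mm in diameter and 12 mm thick, one side of its rim cut off straight (the flat), with an upright black grip bar on top at the centre. The bar is 14 mm thick (along x), 30 mm long (along y, parallel to the flat) and rises from 12 to 42 mm. Origin: centre of the round outline, on the underside; z up. The flat faces +x, 18 mm from the origin. Foot edge chamfered 1.5 mm. About 260 g.
- chuck_large: Loose large wafer chuck: brass disc 68 mm in diameter and 12 mm thick, one side of its rim cut off straight (the flat), with an upright black grip bar on top at the centre. The bar is 14 mm thick (along x), 30 mm long (along y, parallel to the flat) and rises from 12 to 42 mm. Origin: centre of the round outline, on the underside; z up. The flat faces +x, 24 mm from the origin. Foot edge chamfered 1.5 mm. About 380 g.
- nest_small: Fixed black block 96 x 96 x 14 mm, with a recess 8 mm deep for the small chuck, its floor (bare metal) 6 mm above the table. The recess is round, 52 mm in diameter, with one straight side (the flat) at +x, 16 mm from the origin. So the chuck has 4 mm of play all round and goes down only with its +x along the nest's +x. Origin: centre of the recess, on the table (underside of the block); z up.
- nest_medium: Fixed black block 96 x 96 x 14 mm, with a recess 8 mm deep for the medium chuck, its floor (bare metal) 6 mm above the table. The recess is round, 64 mm in diameter, with one straight side (the flat) at +x, 22 mm from the origin. So the chuck has 4 mm of play all round and goes down only with its +x along the nest's +x. Origin: centre of the recess, on the table (underside of the block); z up.
- nest_large: Fixed black block 96 x 96 x 14 mm, with a recess 8 mm deep for the large chuck, its floor (bare metal) 6 mm above the table. The recess is round, 76 mm in diameter, with one straight side (the flat) at +x, 28 mm from the origin. So the chuck has 4 mm of play all round and goes down only with its +x along the nest's +x. Origin: centre of the recess, on the table (underside of the block); z up.
- round_a: Plain round chuck, to be left alone: loose brass disc 50 mm in diameter, 12 mm thick, without a flat, with the same black grip bar as the others. Origin: centre of the underside.
- round_b: Plain round chuck, to be left alone: loose brass disc 62 mm in diameter, 12 mm thick, without a flat, with the same black grip bar as the others. Origin: centre of the underside.
- vial_a: Loose small amber glass vial with a black cap, 23 mm in diameter, 36 mm tall, standing between two nests, to be left alone. Origin: centre of the underside.
- vial_b: Loose small amber glass vial with a black cap, 23 mm in diameter, 36 mm tall, standing between two nests, to be left alone. Origin: centre of the underside.
Not all that is in view belongs to the job. What is shaped like the nest_large but green or turquoise is not meant.

How it is judged:
By the outcome, as a careful person would: the job done as asked, in the order asked, and still so for the second after the job is handed in, with the robot touching nothing.
It also fails if it takes over 96 s, if anything falls off the work surface, if the arm or the gripper's body presses on something with over 40 N, if the wrist force passes 120 N, or if a joint passes its speed limit or range.

## Robot

A 6-joint arm with a two-finger parallel gripper is mounted at the origin on the work surface. World frame = base frame: x ahead of the robot, y to its left, z up, the work surface at z = 0. Lengths are in m, angles in rad, forces in N, time in s.
With the tool pointing down it reaches from about 0.375 to 0.9 m from the base axis. Payload 3.1 kg.
Tool frame: the origin (TCP) lies midway between the tips of the shut fingers; the grasp point (between the pads) lies 19 mm behind it; z points along the fingers, y is the line along which they close (so a half turn about z gives the same grasp; the last joint's range is limited). The gripper opens to 87 mm and grips with 3 to 60 N. Pads are 19 mm wide; open, the fingers measure 117 mm over their backs; the gripper's body (75 mm by 190 mm) begins 51 mm behind the grasp point.
Start: joints at [-1.494, 0.527, 1.433, -0, 1.181, -0.178], TCP at [0.158, -0.605, 0.223] pointing down, gripper open.
Joint ranges: [-3.08, 3.08], [-0.75, 2.2], [0.22, 2.44], [-1.43, 4.57], [0, 2.65], [-2.85, 2.85]. Speed limits (rad/s): [2.79, 2.79, 3.14, 3.14, 3.14, 3.14].

## Interface

Orientations are given as a unit quaternion [x, y, z, w].
In Python, from rig import status, imaging, order gives the robot as it stands.
- The arm moves only by the tool arm_command, never from a script. Its argument "deltas" is one flat list of numbers, 5 for each row, row after row: the opening, from -1 (shut) to 1 (fully open), so that 0 is half open, then the shift along the tool's x, y, z in m, then the turn about the tool's z in rad. In form: [gripper, tx, ty, tz, roll, gripper, tx, ty, tz, roll, ...]. A call has 1 to 12 rows; each row shifts and turns the commanded pose from where the row before left it, along the tool's axes as they then stand; what a row does not reach is not made up. A row lasts 1/8 s, in which the tool goes at most 62.5 mm and 10.7 degrees, less where a joint would pass 70% of its speed; a pose out of reach is approached as far as the arm can. A call with a gripper value outside its range is refused whole. The fingers move at their own pace and stop on an object; "newtons" is the grip in N (left out, the last holds). Time passes only in rows, so rows that do not move let the fingers close. It gives the time, the measured TCP pose, the force, the opening and the grip force at its end, in the units of the state.
- status.get_obs(): the state, without advancing time (a new reading comes with each control period).
- imaging.camera(name): name is "scene" or "top" or "wrist"; returns (picture, depth): 384x512x3 uint8, red, green, blue; 384x512 float32, m along the optical axis (not along the pixel's ray), 0 where there is no reading.
- imaging.camera_params(name): a dict with "intrinsics" (3x3 intrinsics, pixels), "k1" (the pictures are not rectified: a ray, as slopes to the right and down, at radius r is drawn at 1 + k1 r^2 times it, then the intrinsics apply), "camera_from_world" (4x4, takes a point from world to camera coordinates). Camera axes: x right, y up, looking along -z (the intrinsics and any distortion apply to the point x, -y, -z); pixel columns grow to the right and rows downward; lengths in m; the calibration is good to about 2 mm. A picture is of the moment at which its call begins: read the wrist's pose just before it. camera_params takes no time and is no camera call; for the wrist camera it gives the pose at the moment of the call.
- order.hand_in(): hands the job in; it is judged then, once.
The state is a dict: "time": time; "q": joint angles; "joint_velocities": joint speeds; "joint_torque": joint torques, N m; "position": TCP position; "tool_rot": TCP orientation; "ft_force": force on the tool from outside, world axes, zero at the start; "moment": the same for the moment, N m; "grip_width": finger opening in m; "grip_force": force on a finger pad.
Only numpy, scipy, OpenCV 4.12 (cv2) and the standard library are available. Lean on these libraries where they do the work, as an engineer would, in place of code of your own. Each camera call takes 0.05 s, during which the arm holds its last target. There are 200 camera calls.

## Working session

There is one attempt and no reset: what is moved stays moved. The work goes in short steps, Python scripts to look and compute and a tool call to move; the robot and the scene stay as the last step left them, time stands still between calls to the robot, and variables do not carry over. Pictures are saved under pics/ and viewed, at most 14 in all, crops included, and the job is handed in when it is done.

Besides the shell and the picture viewer there is one more tool, called after ">>>" as name(argument=value, ...), one argument or row to a line, values as JSON. arm_command: Moves the arm, as the interface text tells. Its arguments: {"type":"object","properties":{"deltas":{"type":"array"},"newtons":{"type":"number"}},"required":["deltas"]}

```bash
mkdir -p pics; ls; python3 - <<'E'
from rig import status, imaging
import numpy as np, cv2
print(status.get_obs())
for n in("top","scene"):
    p,d=imaging.camera(n); np.savez('pics/'+n,p=p,d=d)
    cv2.imwrite(f'pics/{n}0.png',cv2.resize(p[:,:,::-1],(800,600),interpolation=cv2.INTER_CUBIC))
    print(n,imaging.camera_params(n))
E
```

```text
pics
{'time': 0.0, 'q': array([-1.49352015e+00,  5.28477908e-01,  1.43390988e+00, -1.27722411e-05,
        1.18138219e+00, -1.78514374e-01]), 'joint_velocities': array([-5.41181890e-04, -5.40938568e-04,  7.75960723e-04, -5.58460500e-04,
       -9.21562567e-05, -1.30437502e-04]), 'joint_torque': array([ 8.84348683e-04, -4.40039313e+01, -1.76589757e+01,  6.33105473e-02,
        5.79586742e-02, -1.57627924e-04]), 'position': array([ 0.15809005, -0.60391583,  0.22156201]), 'tool_rot': array([ 9.91831644e-01,  1.27549227e-01,  4.91858818e-05, -1.08756868e-03]), 'ft_force': array([ 0.01937275, -0.19540952, -0.59293829]), 'moment': array([-0.00165848, -0.04831654, -0.00633078]), 'grip_force': 0.0, 'grip_width': 0.08708368079434661}
top {'intrinsics': array([[372.83917754,   0.        , 257.74191012],
       [  0.        , 372.83917754, 194.24864539],
       [  0.        ,   0.        ,   1.        ]]), 'k1': 0.03324776972787299, 'camera_from_world': array([[ 0.00930806, -0.99982119,  0.01646027, -0.05997194],
       [ 0.99630786,  0.01067778,  0.08518591, -0.40668186],
       [-0.08534643,  0.01560658,  0.9962291 , -1.10934801],
       [ 0.        ,  0.        ,  0.        ,  1.        ]])}
scene {'intrinsics': array([[400.12001205,   0.        , 251.43632525],
       [  0.        , 400.12001205, 195.57285975],
       [  0.        ,   0.        ,   1.        ]]), 'k1': -0.03880349802419121, 'camera_from_world': array([[ 0.24377744,  0.96966212,  0.01810873, -0.07235179],
       [-0.58421655,  0.13191941,  0.80080478,  0.2302467 ],
       [ 0.77412117, -0.20579755,  0.59865164, -1.27555504],
       [ 0.        ,  0.        ,  0.        ,  1.        ]])}
```

View pics/top0.png

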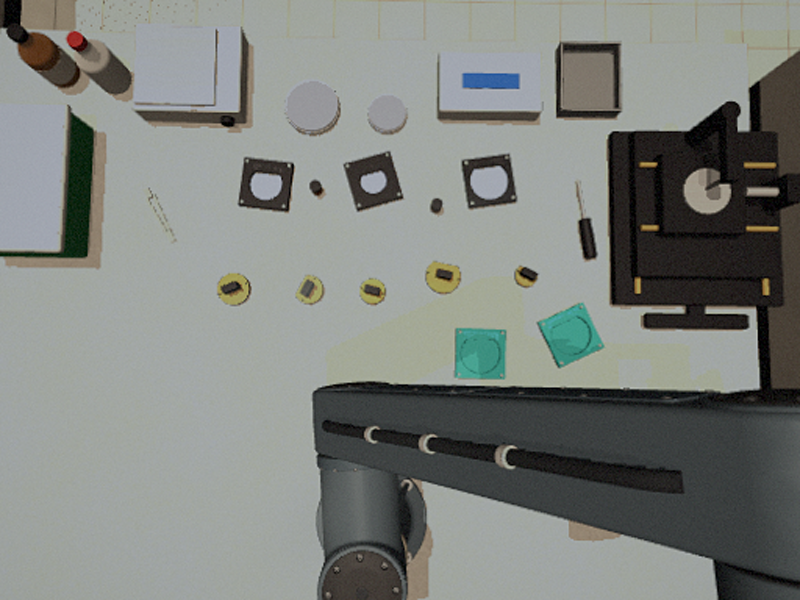

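View pics/scene0.png

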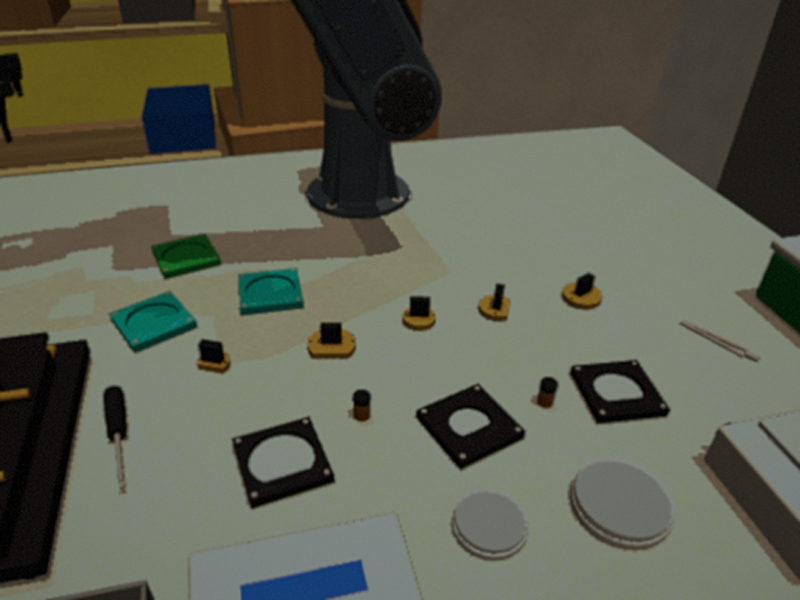

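The top view (800x600) shows five chucks in a row at about (233,289), (310,290), (372,291), (443,277) and (526,275). The black nests are at (266,185), (374,181) and (490,181), with vials at (317,187) and (436,205). I'll get coarse positions first, then take closer wrist views.

```bash
cat > h.py <<'E'
import numpy as np, cv2
def ray(P,uv):
    K=P["intrinsics"];x=cv2.undistortPoints(np.float64(uv).reshape(-1,1,2),K,np.array([P["k1"],0,0,0,0.]))[:,0]
    T=P["camera_from_world"];R=T[:3,:3]
    return -R.T@T[:3,3],np.c_[x[:,0],-x[:,1],-np.ones(len(x))]@R
def onplane(P,uv,z):
    c,d=ray(P,uv); return c+d*((z-c[2])/d[:,2])[:,None]
def project(P,X):
    T=P["camera_from_world"];c=np.atleast_2d(X)@T[:3,:3].T+T[:3,3]
    s=np.c_[c[:,0],-c[:,1]]/-c[:,2:]; s=s*(1+P["k1"]*(s**2).sum(1))[:,None]
    return s@P["intrinsics"][:2,:2].T+P["intrinsics"][:2,2]
def ortho(P,img,cx,cy,z,half,ppm):
    # x up, y left in output
    n=int(2*half*ppm); j,i=np.meshgrid(np.arange(n),np.arange(n))
    X=np.stack([cx+half-(i+.5)/ppm,cy+half-(j+.5)/ppm,np.full(i.shape,z)],-1).reshape(-1,3)
    m=project(P,X).reshape(n,n,2).astype(np.float32)
    return cv2.remap(img,m[...,0],m[...,1],cv2.INTER_CUBIC)
E
python3 - <<'E'
from h import *
from rig import imaging
P=imaging.camera_params("top")
s=.64
ch=[(233,289),(310,290),(372,291),(443,277),(526,275)]
print(onplane(P,np.array(ch)*s,.012).round(3))
print(onplane(P,np.array([(266,185),(374,181),(490,181)])*s,.014).round(3))
print(onplane(P,np.array([(317,187),(436,205)])*s,.036).round(3))
P=imaging.camera_params("wrist");T=P['camera_from_world'];print(P,'cam pos',-T[:3,:3].T@T[:3,3])
E
```

```text
[[ 0.432  0.273  0.012]
 [ 0.432  0.124  0.012]
 [ 0.432  0.004  0.012]
 [ 0.461 -0.134  0.012]
 [ 0.466 -0.297  0.012]]
[[ 0.638  0.214  0.014]
 [ 0.649  0.003  0.014]
 [ 0.653 -0.226  0.014]]
[[ 0.629  0.112  0.036]
 [ 0.597 -0.118  0.036]]
{'intrinsics': array([[293.33069146,   0.        , 255.01421264],
       [  0.        , 293.33069146, 191.73722786],
       [  0.        ,   0.        ,   1.        ]]), 'k1': -0.04375933847355787, 'camera_from_world': array([[ 0.25272371, -0.96753663, -0.00189838, -0.62567786],
       [ 0.92470397,  0.24211209, -0.29377594,  0.03543045],
       [ 0.28469861,  0.0724887 ,  0.95587242, -0.39216674],
       [ 0.        ,  0.        ,  0.        ,  1.        ]])} cam pos [ 0.23701028 -0.58551673  0.38408221]
```

>>> arm_command(
  deltas=[1, 0.043, -0.03, 0, 0, 1, 0.043, -0.03, 0, 0, 1, 0.043, -0.03, 0, 0, 1, 0.043, -0.03, 0, 0, 1, 0.043, -0.03, 0, 0, 1, 0.043, -0.03, 0, 0, 1, 0.043, -0.03, 0, 0, 1, 0.043, -0.03, 0, 0, 1, 0.043, -0.03, 0, 0.0, 1, 0.043, -0.03, 0.02, 0, 1, 0, 0, 0.02, 0.128, 1, 0, 0, 0.02, 0.128],
)

```text
time: 1.6
position: [0.4986, -0.2044, 0.1616]
tool_rot: [1.0, -0.001, -0.0, -0.0]
ft_force: [0.4, -0.1, -0.3]
grip_width: 0.087
grip_force: 0.0
```

>>> arm_command(
  deltas=[1, 0, 0, 0, 0, 1, 0, 0, 0, 0],
)

```text
time: 1.85
position: [0.4984, -0.2059, 0.1629]
tool_rot: [1.0, 0.001, 0.0, 0.0]
ft_force: [-0.3, -0.9, 0.7]
grip_width: 0.0871
grip_force: 0.0
```

```bash
cat > look.py <<'E'
import sys; from h import *; from rig import imaging,status
o=status.get_obs();P=imaging.camera_params("wrist");p,d=imaging.camera("wrist")
n=sys.argv[1]; np.savez('pics/'+n,p=p,d=d,**P)
cv2.imwrite(f'pics/{n}.png',cv2.resize(p[:,:,::-1],(800,600),interpolation=cv2.INTER_CUBIC))
print(o["time"],o["position"].round(4),o["tool_rot"].round(4),o["q"].round(3),p.mean())
E
python3 look.py w1
```

```text
1.85 [ 0.4984 -0.2059  0.1629] [1.e+00 7.e-04 2.e-04 1.e-04] [-0.599  0.494  1.708  0.     0.938  0.97 ] 74.16243828667535
```

View pics/w1.png

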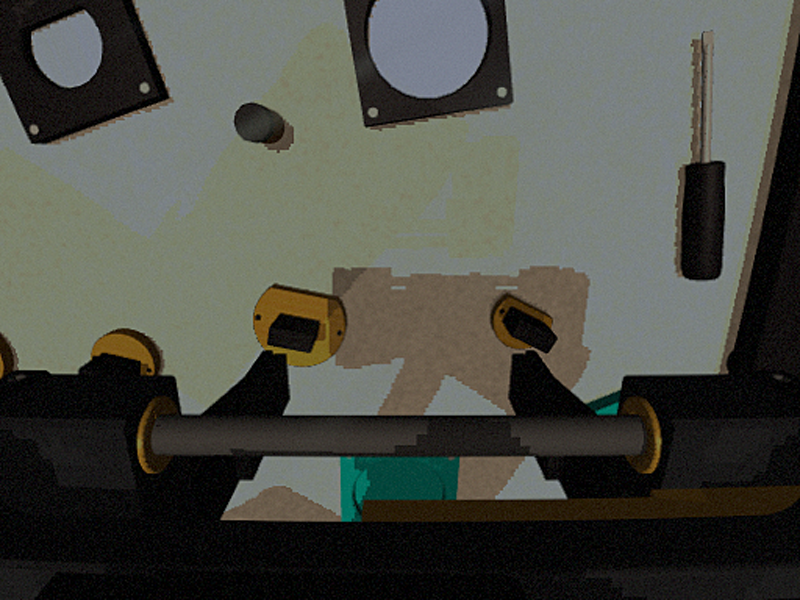

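Wrist view 1: the large chuck is at (300,325) with its flat toward the top. The small one is at (523,320) with its flat at lower right. A round disc at (125,355) is partly hidden by the gripper. I'll back off along x and sweep the row.

>>> arm_command(
  deltas=[1, -0.04, 0, 0, 0, 1, -0.04, 0, 0, 0, 1, 0, 0, 0, 0, 1, 0, 0, 0, 0],
)

```text
time: 2.4
position: [0.4195, -0.2067, 0.1636]
tool_rot: [1.0, -0.0, 0.001, 0.001]
ft_force: [-0.0, -0.7, -0.6]
grip_width: 0.0873
grip_force: 0.0
```

```bash
python3 look.py w2
```

```text
2.4 [ 0.4195 -0.2067  0.1636] [ 1.0e+00 -3.0e-04  1.5e-03  1.1e-03] [-0.698  0.41   1.882  0.     0.846  0.873] 77.56962754991319
```

>>> arm_command(
  deltas=[1, 0, -0.055, 0, 0, 1, 0, -0.055, 0, 0, 1, 0, -0.055, 0, 0, 1, 0, -0.055, 0, 0, 1, 0, -0.055, 0, 0, 1, 0, -0.055, 0, 0, 1, 0, -0.055, 0, 0, 1, 0, 0, 0, 0, 1, 0, 0, 0, 0],
)

```text
time: 3.58
position: [0.4189, 0.1797, 0.1626]
tool_rot: [1.0, 0.001, 0.0, 0.0]
ft_force: [0.1, 0.1, 0.1]
grip_width: 0.0875
grip_force: 0.0
```

```bash
python3 look.py w3
```

```text
3.575 [0.4189 0.1797 0.1626] [1.e+00 8.e-04 3.e-04 1.e-04] [ 1.590e-01  4.000e-01  1.909e+00 -1.000e-03  8.330e-01  1.729e+00] 81.54803466796875
```

View pics/w3.png

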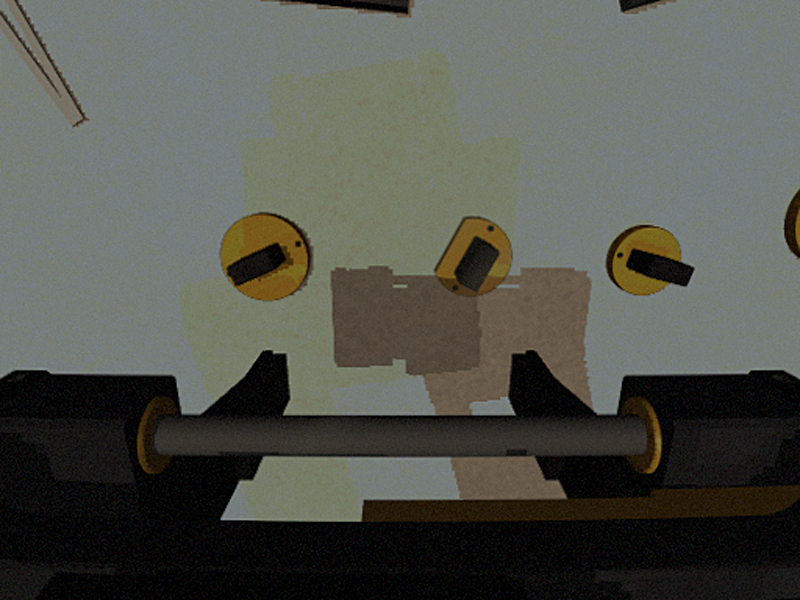

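Wrist view 3: the medium chuck is at (475,258) with its flat at upper left. Plain discs are at (265,257) and (645,260). Next I'll make orthorectified crops of the three flatted chucks, at disc-top height and bar-top height.

```bash
python3 - <<'E'
from h import *
C={'large':('w2',.461,-.134),'small':('w2',.466,-.297),'med':('w3',.432,.124)}
rows=[[],[]]
for n,(f,x,y) in C.items():
    D=np.load(f'pics/{f}.npz')
    for k,z in enumerate((.012,.042)):
        o=ortho(D,D['p'],x,y,z,.042,3142).astype(float); o=np.clip(o*1.7,0,255).astype(np.uint8)[:,:,::-1].copy()
        for t in range(0,264,31):  # ticks 10mm approx
            pass
        c=132
        for m in range(-40,41,10):
            q=int(c+m*3.142); cv2.line(o,(q,0),(q,6 if m else 14),(0,0,255),1); cv2.line(o,(0,q),(6 if m else 14,q),(0,0,255),1)
        rows[k].append(o)
cv2.imwrite('pics/o1.png',np.vstack([np.hstack(r) for r in rows])); print(o.shape)
E
```

```text
(263, 263, 3)
```

View pics/o1.png

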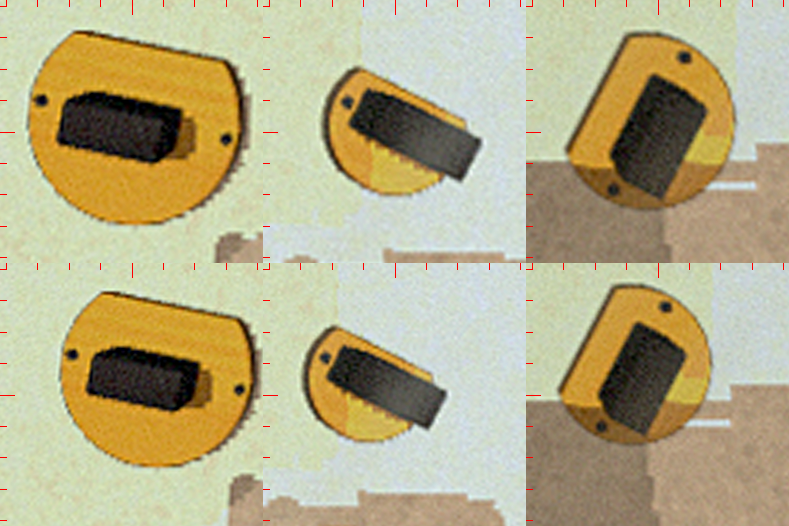

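The crops are clear. By eye the flats face about -12° for large, -28° for small, and upper left for medium. To refine this I'll fit model silhouettes to a height mask taken from the depth.

```bash
cat > fit.py <<'E'
from h import *
from scipy.optimize import minimize
def heights(D):
    d=D['d'];v,u=np.mgrid[:384,:512]; c,r=ray(D,np.stack([u,v],-1).reshape(-1,2))
    return (c+r*d.reshape(-1,1)).reshape(384,512,3)
def chuck(R,f,z0=0):
    a=np.linspace(-np.pi,np.pi,121); o=np.c_[np.minimum(R*np.cos(a),f),R*np.sin(a)]
    b=np.array([[7,15],[7,-15],[-7,-15],[-7,15]])*1e-3
    e=lambda o,z1,z2: np.r_[np.c_[o,0*o[:,:1]+z1],np.c_[o,0*o[:,:1]+z2]]
    return [e(o,z0+.001,z0+.012),e(b,z0+.012,z0+.042)]
def place(X,p):
    c,s=np.cos(p[2]),np.sin(p[2]); return np.c_[X[:,0]*c-X[:,1]*s+p[0],X[:,0]*s+X[:,1]*c+p[1],X[:,2]]
def sil(P,parts,p):
    m=np.zeros((384*4,512*4),np.uint8)
    for X in parts:
        q=(project(P,place(X,p))+.5)*4-.5
        cv2.fillConvexPoly(m,cv2.convexHull(np.round(q).astype(np.int32)),1)
    return cv2.resize(m.astype(np.float32),(512,384),interpolation=cv2.INTER_AREA)
def fit(D,parts,p0,mask):
    f=lambda p: np.abs(sil(D,parts,p)-mask).sum()
    s=np.array([.004,.004,.12])
    r=minimize(f,p0,method='Nelder-Mead',options=dict(initial_simplex=np.r_[[p0],p0+np.diag(s)],xatol=1e-4,fatol=.1))
    return r.x,r.fun,mask.sum()
def local(D,x,y,rad,zmin,zmax=.06):
    H=heights(D); return ((np.hypot(H[...,0]-x,H[...,1]-y)<rad)&(H[...,2]>zmin)&(H[...,2]<zmax)).astype(np.float32)
SZ={'small':(.022,.012),'med':(.028,.018),'large':(.034,.024)}
E
python3 - <<'E'
from fit import *
C={'large':('w2',.4656,-.135,-.21),'small':('w2',.468,-.298,-.48),'med':('w3',.433,.123,1.05)}
for n,(f,x,y,a) in C.items():
    D=dict(np.load(f'pics/{f}.npz'))
    H=heights(D);print(n,np.median(H[np.hypot(H[...,0]-x,H[...,1]-y)<.01],0).round(4), 'table',np.percentile(H[(np.hypot(H[...,0]-x,H[...,1]-y)>.05)&(np.hypot(H[...,0]-x,H[...,1]-y)<.06)][:,2],[5,50,95]))
    M=local(D,x,y,.052,.006)
    r,e,s=fit(D,chuck(*SZ[n]),np.array([x,y,a]),M); print(r[:2].round(4),np.degrees(r[2]).round(1),e,s)
E
```

```text
large [ 0.4574 -0.1367  0.2435] table [-0.00069224  0.2262952   0.27819607]
[ 0.4647 -0.1347] -10.7 108.75 2909.0
small [ 0.4672 -0.2973  0.0421] table [-0.00067077  0.24319483  0.27661675]
[ 0.4673 -0.2981] -27.0 87.5625 1179.0
med [0.435  0.1282 0.2408] table [-0.00075243  0.24972988  0.27812577]
[0.4349 0.1272] 61.1 93.6875 1808.0
```

The silhouette fits agree with the eyeball values to about 1 mm. Now the nests.

>>> arm_command(
  deltas=[1, 0.045, 0.02, 0, 0, 1, 0.045, 0.02, 0, 0, 1, 0.045, 0.02, 0, 0, 1, 0.045, 0.02, 0, 0, 1, 0, 0, 0, 0, 1, 0, 0, 0, 0],
)

```text
time: 4.38
position: [0.5973, 0.0977, 0.162]
tool_rot: [1.0, -0.001, -0.001, -0.0]
ft_force: [-0.2, 0.3, -0.3]
grip_width: 0.0866
grip_force: 0.0
```

```bash
python3 look.py n1
```

```text
4.375 [0.5973 0.0977 0.162 ] [ 1.0e+00 -1.5e-03 -1.3e-03 -1.0e-04] [-0.022  0.575  1.54   0.     1.029  1.551] 91.37060546875
```

>>> arm_command(
  deltas=[1, 0, 0.05, 0, 0, 1, 0, 0.05, 0, 0, 1, 0, 0.05, 0, 0, 1, 0, 0.05, 0, 0, 1, 0, 0.05, 0, 0, 1, 0, 0.05, 0, 0, 1, 0, 0, 0, 0, 1, 0, 0, 0, 0],
)

```text
time: 5.42
position: [0.5971, -0.1995, 0.1624]
tool_rot: [1.0, -0.0, -0.001, -0.001]
ft_force: [-0.3, -0.2, -0.8]
grip_width: 0.087
grip_force: 0.0
```

```bash
python3 look.py n2; python3 - <<'E'
from h import *
C={'large':('n2',.653,-.226),'small':('n1',.649,.003),'med':('n1',.638,.214)}
r=[]
for n,(f,x,y) in C.items():
    D=dict(np.load(f'pics/{f}.npz'))
    o=ortho(D,D['p'],x,y,.014,.066,2000).astype(float); o=np.clip(o*1.7,0,255).astype(np.uint8)[:,:,::-1].copy()
    for m in range(-60,61,10):
        q=132+2*m; cv2.line(o,(q,0),(q,6 if m else 14),(0,0,255),1); cv2.line(o,(0,q),(6 if m else 14,q),(0,0,255),1)
    r.append(o)
cv2.imwrite('pics/o2.png',np.hstack(r))
E
```

```text
5.425 [ 0.5971 -0.1995  0.1624] [ 1.e+00 -2.e-04 -8.e-04 -7.e-04] [-5.000e-01  6.040e-01  1.476e+00  1.000e-03  1.064e+00  1.071e+00] 81.09894476996527
```

View pics/o2.png

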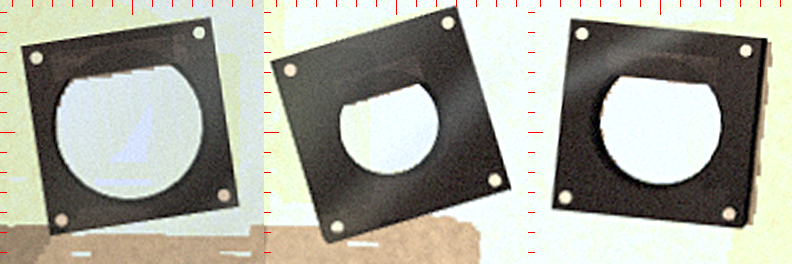

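```bash
python3 - <<'E'
from fit import *
C={'large':('n2',.655,-.224,.15),'small':('n1',.651,.005,.28),'med':('n1',.638,.214,-.1)}
q=np.array([[48,48],[48,-48],[-48,-48],[-48,48]])*1e-3
B=[np.r_[np.c_[q,[.001]*4],np.c_[q,[.014]*4]]]
RF={'large':(.038,.028),'small':(.026,.016),'med':(.032,.022)}
for n,(f,x,y,a) in C.items():
    D=dict(np.load(f'pics/{f}.npz')); M=local(D,x,y,.075,.003)
    r,e,s=fit(D,B,np.array([x,y,a]),M); print(n,r[:2].round(4),np.degrees(r[2]).round(1),e,s)
    # recess rim check: at z=.014
    R,fl=RF[n];H=heights(D)
    F=((np.hypot(H[...,0]-x,H[...,1]-y)<.05)&(H[...,2]>.003)&(H[...,2]<.010))
    P=H[F]; c,s_=np.cos(r[2]),np.sin(r[2]); L=(P[:,:2]-r[:2])@np.array([[c,-s_],[s_,c]])
    print(' floor z',np.median(P[:,2]).round(4),'local x',L[:,0].min().round(4),L[:,0].max().round(4),'y',L[:,1].min().round(4),L[:,1].max().round(4))
E
```

```text
large [ 0.656  -0.2255] 8.6 155.6875 8631.0
 floor z 0.0066 local x -0.0381 0.0276 y -0.0373 0.0378
small [0.6528 0.0048] 16.5 142.4375 8657.0
 floor z 0.0068 local x -0.0257 0.0481 y -0.0265 0.0485
med [0.6424 0.2157] -5.6 154.8125 8368.0
 floor z 0.0068 local x -0.0318 0.0214 y -0.0485 0.0326
```

Nests are found; floor heights and recess extents match the spec. First the large chuck: roll the tool to 79.3° (closing line along the chuck's x).

>>> arm_command(
  deltas=[1, 0, 0, 0, -0.173, 1, 0, 0, 0, -0.173, 1, 0, 0, 0, -0.173, 1, 0, 0, 0, -0.173, 1, 0, 0, 0, -0.173, 1, 0, 0, 0, -0.173, 1, 0, 0, 0, -0.173, 1, 0, 0, 0, -0.173, 1, 0, 0, 0, 0],
)

```text
time: 6.6
position: [0.598, -0.1985, 0.1626]
tool_rot: [0.77, 0.638, -0.0, -0.0]
ft_force: [-1.0, 0.3, 0.5]
grip_width: 0.087
grip_force: 0.0
```

```bash
cat > to.py <<'E'
# usage: to.py x y z yawdeg : remaining motion in the tool frame
import sys; import numpy as np; from rig import status
from scipy.spatial.transform import Rotation as R
o=status.get_obs(); x,y,z,a=map(float,sys.argv[1:]); r=R.from_quat(o["tool_rot"]); m=r.as_matrix()
psi=np.arctan2(m[1,0],m[0,0]); d=m.T@(np.array([x,y,z])-o["position"])
roll=-(np.radians(a)-psi+np.pi)%(2*np.pi)
roll=-((np.radians(a)-psi+np.pi)%(2*np.pi)-np.pi)
c,s=np.cos(np.radians(a)),np.sin(np.radians(a)); e=np.array([x,y,z])-o["position"]
print("t",o["time"],"yaw",np.degrees(psi).round(2),"pos",o["position"].round(4),"tool deltas now",d.round(4),"roll",roll.round(3),"| deltas after roll",np.round([c*e[0]+s*e[1],s*e[0]-c*e[1],-e[2]],4),"q",o["q"].round(2),"width",o["grip_width"].round(4))
E
python3 to.py .4647 -.1347 .06 79.3
```

```text
Traceback (most recent call last):
  File "to.py", line 9, in <module>
    print("t",o["time"],"yaw",np.degrees(psi).round(2),"pos",o["position"].round(4),"tool deltas now",d.round(4),"roll",roll.round(3),"| deltas after roll",np.round([c*e[0]+s*e[1],s*e[0]-c*e[1],-e[2]],4),"q",o["q"].round(2),"width",o["grip_width"].round(4))
                                                                                                                                                                                                                                        ^^^^^^^^^^^^^^^^^^^^^
AttributeError: 'float' object has no attribute 'round'
```

```bash
sed -i '/%(2\*np.pi)$/d; s/o\["grip_width"\].round(4)/round(o["grip_width"],4)/' to.py
python3 to.py .4647 -.1347 .06 79.3
```

```text
t 6.6 yaw 79.31 pos [ 0.598  -0.1985  0.1626] tool deltas now [ 0.0379 -0.1428  0.1027] roll 0.0 | deltas after roll [ 0.038  -0.1428  0.1026] q [-0.5   0.6   1.48  0.    1.06 -0.31] width 0.087
```

>>> arm_command(
  deltas=[1, 0.0095, -0.0357, 0.01, 0, 1, 0.0095, -0.0357, 0.02, 0, 1, 0.0095, -0.0357, 0.02, 0, 1, 0.0095, -0.0357, 0.02, 0, 0.3, 0, 0, 0.02, 0, 0.3, 0, 0, 0.013, 0, 0.3, 0, 0, 0, 0, 0.3, 0, 0, 0, 0],
)

```text
time: 7.6
position: [0.4659, -0.137, 0.0599]
tool_rot: [0.77, 0.638, 0.0, 0.001]
ft_force: [0.1, -0.5, 0.5]
grip_width: 0.0595
grip_force: 0.0
```

```bash
python3 to.py .4647 -.1347 .017 79.3
```

```text
t 7.6 yaw 79.27 pos [ 0.4659 -0.137   0.0599] tool deltas now [ 0.0021 -0.0017  0.0429] roll -0.001 | deltas after roll [ 0.002  -0.0016  0.0429] q [-0.52  0.62  1.91  0.    0.61 -0.33] width 0.0595
```

>>> arm_command(
  deltas=[0.3, 0.0015, -0.001, 0.015, 0, 0.3, 0, 0, 0.015, 0, 0.3, 0, 0, 0.0125, 0, 0.3, 0, 0, 0, 0, -1, 0, 0, 0, 0, -1, 0, 0, 0, 0, -1, 0, 0, 0, 0, -1, 0, 0, 0, 0, -1, 0, 0, 0, 0, -1, 0, 0, 0, 0],
  newtons=35,
)

```text
time: 8.85
position: [0.4643, -0.1351, 0.0172]
tool_rot: [0.77, 0.638, -0.0, -0.0]
ft_force: [-0.7, -0.2, 0.9]
grip_width: 0.0137
grip_force: 35.0
```

>>> arm_command(
  deltas=[-1, 0, 0, -0.01, 0, -1, 0, 0, -0.02, 0, -1, 0, 0, -0.02, 0, -1, 0, 0, -0.02, 0, -1, 0, 0, -0.01, -0.112, -1, 0, 0, 0, -0.112, -1, 0, 0, 0, -0.113, -1, 0, 0, 0, 0],
)

```text
time: 9.85
position: [0.4639, -0.1348, 0.0972]
tool_rot: [0.653, 0.758, -0.0, -0.0]
ft_force: [-1.0, -0.0, -3.2]
grip_width: 0.014
grip_force: 35.0
```

```bash
python3 to.py .656 -.2255 .09 98.6
```

```text
t 9.85 yaw 98.52 pos [ 0.4639 -0.1348  0.0972] tool deltas now [-0.1181  0.1765  0.0071] roll -0.001 | deltas after roll [-0.1184  0.1764  0.0072] q [-0.51  0.55  1.9   0.    0.7  -0.66] width 0.014
```

>>> arm_command(
  deltas=[-1, -0.0237, 0.0353, 0, 0, -1, -0.0237, 0.0353, 0, 0, -1, -0.0237, 0.0353, 0, 0, -1, -0.0237, 0.0353, 0, 0, -1, -0.0237, 0.0353, 0.015, 0, -1, 0, 0, 0.015, 0, -1, 0, 0, 0, 0, -1, 0, 0, 0, 0],
)

```text
time: 10.85
position: [0.6552, -0.225, 0.0667]
tool_rot: [0.652, 0.758, -0.0, -0.001]
ft_force: [-0.0, -0.5, -4.0]
grip_width: 0.0137
grip_force: 35.0
```

```bash
python3 to.py .656 -.2255 .0235 98.6; python3 look.py h1
```

```text
t 10.85 yaw 98.57 pos [ 0.6552 -0.225   0.0667] tool deltas now [-0.0007  0.0008  0.0432] roll -0.001 | deltas after roll [-0.0006  0.0007  0.0432] q [-0.49  0.8   1.36  0.    0.99 -0.64] width 0.0137
10.85 [ 0.6552 -0.225   0.0667] [ 6.523e-01  7.579e-01 -2.000e-04 -1.200e-03] [-0.492  0.799  1.358  0.     0.986 -0.641] 95.2535383436415
```

View pics/h1.png

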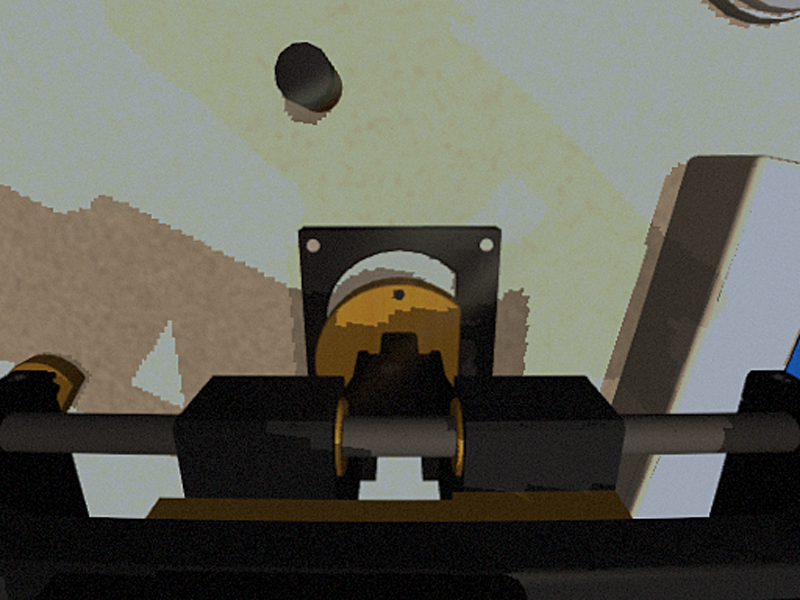

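The chuck is held level above the nest with flat and nest flat both at the right, (460,310) and (457,290). The vial at (308,78) is well clear. I'll check the bar-direction offset from the rim at (400,279).

```bash
python3 - <<'E'
from h import *
D=dict(np.load('pics/h1.npz')); p=onplane(D,np.array([[400,279],[460,330],[316,350]])*.64,.0617)[:,:2]-[.6552,-.225]
a=np.radians(98.6);c,s=np.cos(a),np.sin(a); print((p@np.array([[c,s],[s,-c]])).round(4), np.hypot(*p.T))
E
```

```text
[[ 0.036   0.0006]
 [ 0.0154  0.0241]
 [ 0.007  -0.0327]] [0.03599184 0.02857876 0.03342916]
```

>>> arm_command(
  deltas=[-1, -0.0015, 0.0005, 0.012, 0, -1, 0, 0, 0.012, 0, -1, 0, 0, 0.009, 0, -1, 0, 0, 0.005, 0, -1, 0, 0, 0.003, 0, -1, 0, 0, 0.001, 0, -1, 0, 0, 0, 0],
)

```text
time: 11.78
position: [0.6574, -0.2273, 0.0253]
tool_rot: [0.652, 0.758, 0.0, 0.0]
ft_force: [0.3, -0.1, -3.9]
grip_width: 0.0136
grip_force: 35.0
```

>>> arm_command(
  deltas=[-1, 0, 0, 0.001, 0, -1, 0, 0, 0, 0],
)

```text
time: 12.02
position: [0.6573, -0.2273, 0.0242]
tool_rot: [0.652, 0.758, 0.0, 0.0]
ft_force: [0.3, -0.5, -4.7]
grip_width: 0.0132
grip_force: 35.0
```

>>> arm_command(
  deltas=[-1, 0, 0, 0.0008, 0, -1, 0, 0, 0, 0],
)

```text
time: 12.28
position: [0.6573, -0.2273, 0.0233]
tool_rot: [0.652, 0.758, 0.0, 0.0]
ft_force: [-0.1, -0.3, -3.9]
grip_width: 0.0137
grip_force: 35.0
```

>>> arm_command(
  deltas=[-1, 0, 0, 0.0006, 0, -1, 0, 0, 0, 0],
)

```text
time: 12.52
position: [0.6573, -0.2273, 0.0233]
tool_rot: [0.652, 0.758, 0.0, 0.0]
ft_force: [-1.6, 0.2, 1.5]
grip_width: 0.0139
grip_force: 35.0
```

Contact: the force went from -4 to +1.5 N at the expected floor height. Release, rise, and turn for the small chuck.

>>> arm_command(
  deltas=[-0.1, 0, 0, 0, 0, -0.1, 0, 0, 0, 0, -0.1, 0, 0, 0, 0, -0.1, 0, 0, 0, 0, -0.1, 0, 0, -0.03, 0, -0.1, 0, 0, -0.04, 0, -0.1, 0, 0, -0.03, 0, 0.3, 0, 0, -0.01, 0.155, 0.3, 0, 0, 0, 0.155, 0.3, 0, 0, 0, 0.155, 0.3, 0, 0, 0, 0.155, 0.3, 0, 0, 0, 0],
)

```text
time: 14.02
position: [0.6572, -0.2273, 0.1326]
tool_rot: [0.852, 0.524, -0.0, -0.0]
ft_force: [-0.9, -0.9, 0.7]
grip_width: 0.0561
grip_force: 0.0
```

```bash
python3 to.py .4673 -.2981 .06 63
```

```text
t 14.025 yaw 63.17 pos [ 0.6572 -0.2273  0.1326] tool deltas now [-0.1489 -0.1375  0.0726] roll 0.003 | deltas after roll [-0.1493 -0.137   0.0726] q [-0.49  0.72  1.32  0.    1.1  -0.03] width 0.0561
```

>>> arm_command(
  deltas=[0.3, -0.037, -0.0343, 0, 0.003, 0.3, -0.037, -0.0343, 0, 0, 0.3, -0.037, -0.0343, 0.02, 0, 0.3, -0.038, -0.0343, 0.02, 0, 0.3, 0, 0, 0.02, 0, 0.3, 0, 0, 0.012, 0, 0.3, 0, 0, 0, 0, 0.3, 0, 0, 0, 0],
)

```text
time: 15.02
position: [0.4683, -0.2976, 0.0611]
tool_rot: [0.853, 0.522, 0.0, 0.001]
ft_force: [-0.6, -1.1, -0.4]
grip_width: 0.0568
grip_force: 0.0
```

```bash
python3 to.py .4673 -.2981 .017 63
```

```text
t 15.025 yaw 63.0 pos [ 0.4683 -0.2976  0.0611] tool deltas now [-0.0008 -0.0007  0.0441] roll -0.0 | deltas after roll [-0.0009 -0.0006  0.0441] q [-0.77  0.67  1.74  0.    0.73 -0.3 ] width 0.0568
```

Next the 43.5 mm roll to 106.5° (-0.759 rad) happens after the lift.

>>> arm_command(
  deltas=[0.3, -0.0005, -0.0005, 0.015, 0, 0.3, 0, 0, 0.015, 0, 0.3, 0, 0, 0.014, 0, 0.3, 0, 0, 0, 0, -1, 0, 0, 0, 0, -1, 0, 0, 0, 0, -1, 0, 0, 0, 0, -1, 0, 0, 0, 0, -1, 0, 0, 0, 0, -1, 0, 0, 0, 0],
  newtons=35,
)

```text
time: 16.27
position: [0.4666, -0.2977, 0.0168]
tool_rot: [0.853, 0.522, -0.0, -0.0]
ft_force: [-0.8, 0.2, 1.5]
grip_width: 0.0137
grip_force: 35.0
```

>>> arm_command(
  deltas=[-1, 0, 0, -0.01, 0, -1, 0, 0, -0.025, 0, -1, 0, 0, -0.035, 0, -1, 0, 0, -0.03, -0.152, -1, 0, 0, 0, -0.152, -1, 0, 0, 0, -0.152, -1, 0, 0, 0, -0.152, -1, 0, 0, 0, -0.151, -1, 0, 0, 0, 0, -1, 0, 0, 0, 0],
)

```text
time: 17.52
position: [0.4665, -0.2977, 0.1168]
tool_rot: [0.6, 0.8, 0.0, -0.0]
ft_force: [0.8, -0.3, -2.1]
grip_width: 0.0136
grip_force: 35.0
```

```bash
python3 to.py .6528 .0048 .11 106.5
```

```text
t 17.525 yaw 106.26 pos [ 0.4665 -0.2977  0.1168] tool deltas now [0.2382 0.2635 0.0068] roll -0.004 | deltas after roll [0.2371 0.2645 0.0068] q [-0.77  0.58  1.71  0.    0.85 -1.05] width 0.0136
```

>>> arm_command(
  deltas=[-1, 0.0339, 0.0378, 0, -0.004, -1, 0.0339, 0.0378, 0, 0, -1, 0.0339, 0.0378, 0, 0, -1, 0.0339, 0.0378, 0, 0, -1, 0.0339, 0.0378, 0, 0, -1, 0.0339, 0.0378, 0.01, 0, -1, 0.0339, 0.0378, 0.02, 0, -1, 0, 0, 0.02, 0, -1, 0, 0, 0, 0, -1, 0, 0, 0, 0],
)

```text
time: 18.77
position: [0.6521, 0.0039, 0.0668]
tool_rot: [0.598, 0.801, -0.0, -0.0]
ft_force: [0.6, -0.1, -1.6]
grip_width: 0.0138
grip_force: 35.0
```

```bash
python3 to.py .6528 .0048 .0235 106.5; python3 look.py h2
```

```text
t 18.775 yaw 106.5 pos [0.6521 0.0039 0.0668] tool deltas now [0.0007 0.001  0.0433] roll -0.0 | deltas after roll [0.0007 0.001  0.0433] q [-0.16  0.76  1.47 -0.    0.91 -0.45] width 0.0138
18.775 [0.6521 0.0039 0.0668] [ 5.983e-01  8.013e-01 -2.000e-04 -1.000e-04] [-0.165  0.755  1.475 -0.     0.912 -0.453] 97.86490376790364
```

View pics/h2.png

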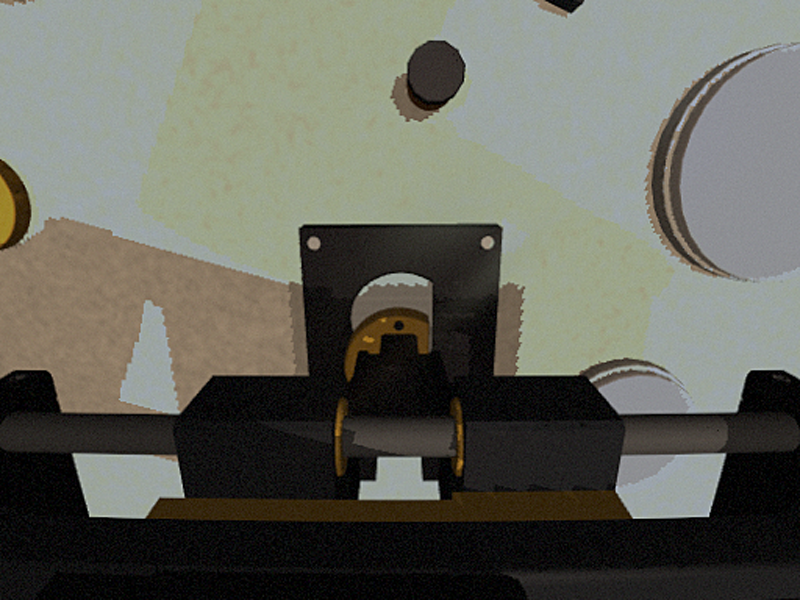

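The small chuck is held over its nest with flats lined up, (430,340) over (433,300). The vial at (435,75) is clear. Lowering.

>>> arm_command(
  deltas=[-1, 0, 0.0005, 0.012, 0, -1, 0, 0, 0.012, 0, -1, 0, 0, 0.01, 0, -1, 0, 0, 0.005, 0, -1, 0, 0, 0.003, 0, -1, 0, 0, 0, 0],
)

```text
time: 19.58
position: [0.653, 0.0054, 0.0245]
tool_rot: [0.597, 0.802, -0.0, -0.0]
ft_force: [-0.1, 0.1, -2.3]
grip_width: 0.0139
grip_force: 35.0
```

>>> arm_command(
  deltas=[-1, 0, 0, 0.0008, 0, -1, 0, 0, 0, 0],
)

```text
time: 19.82
position: [0.6532, 0.0053, 0.0242]
tool_rot: [0.597, 0.802, 0.0, 0.0]
ft_force: [0.3, -0.2, -2.3]
grip_width: 0.0134
grip_force: 35.0
```

>>> arm_command(
  deltas=[-1, 0, 0, 0.0005, 0, -1, 0, 0, 0, 0],
)

```text
time: 20.08
position: [0.653, 0.0053, 0.0234]
tool_rot: [0.597, 0.802, 0.0, 0.0]
ft_force: [0.5, 0.3, -2.0]
grip_width: 0.0136
grip_force: 35.0
```

>>> arm_command(
  deltas=[-1, 0, 0, 0.0006, 0, -1, 0, 0, 0, 0],
)

```text
time: 20.32
position: [0.6531, 0.0053, 0.0228]
tool_rot: [0.597, 0.802, 0.0, 0.0]
ft_force: [-0.2, -0.0, -1.7]
grip_width: 0.0136
grip_force: 35.0
```

>>> arm_command(
  deltas=[-1, 0, 0, 0.0006, 0, -1, 0, 0, 0, 0],
)

```text
time: 20.58
position: [0.6531, 0.0053, 0.0228]
tool_rot: [0.597, 0.802, 0.0, 0.0]
ft_force: [-2.2, -0.6, 5.0]
grip_width: 0.0139
grip_force: 35.0
```

Seated. Release, rise, and turn to 151.1° for the medium chuck.

>>> arm_command(
  deltas=[-0.1, 0, 0, 0, 0, -0.1, 0, 0, 0, 0, -0.1, 0, 0, 0, 0, -0.1, 0, 0, 0, 0, -0.1, 0, 0, -0.03, 0, -0.1, 0, 0, -0.05, 0, -0.1, 0, 0, -0.03, -0.156, 0.3, 0, 0, 0, -0.156, 0.3, 0, 0, 0, -0.156, 0.3, 0, 0, 0, -0.156, 0.3, 0, 0, 0, -0.155, 0.3, 0, 0, 0, 0],
)

```text
time: 22.08
position: [0.6529, 0.0053, 0.1321]
tool_rot: [0.249, 0.968, 0.0, -0.0]
ft_force: [0.3, 0.5, 0.1]
grip_width: 0.0566
grip_force: 0.0
```

```bash
python3 to.py .4349 .1272 .06 151.1
```

```text
t 22.075 yaw 151.14 pos [0.6529 0.0053 0.1321] tool deltas now [0.2498 0.0015 0.0721] roll 0.001 | deltas after roll [0.2498 0.0013 0.0721] q [-0.16  0.67  1.44  0.    1.04 -1.23] width 0.0566
```

>>> arm_command(
  deltas=[0.3, 0.05, 0, 0, 0, 0.3, 0.05, 0, 0, 0, 0.3, 0.05, 0.001, 0, 0, 0.3, 0.05, 0, 0.02, 0, 0.3, 0.05, 0, 0.02, 0, 0.3, 0, 0, 0.02, 0, 0.3, 0, 0, 0.012, 0, 0.3, 0, 0, 0, 0, 0.3, 0, 0, 0, 0],
)

```text
time: 23.2
position: [0.4354, 0.1262, 0.0605]
tool_rot: [0.249, 0.969, 0.0, 0.001]
ft_force: [-0.1, -0.5, -0.0]
grip_width: 0.0561
grip_force: 0.0
```

```bash
python3 to.py .4349 .1272 .017 151.1
```

```text
t 23.2 yaw 151.18 pos [0.4354 0.1262 0.0605] tool deltas now [0.001  0.0006 0.0435] roll 0.001 | deltas after roll [0.0009 0.0007 0.0435] q [ 0.03  0.6   1.99 -0.    0.55 -1.03] width 0.0561
```

>>> arm_command(
  deltas=[0.3, 0.0005, 0.0005, 0.015, 0, 0.3, 0, 0, 0.015, 0, 0.3, 0, 0, 0.0135, 0, 0.3, 0, 0, 0, 0, -1, 0, 0, 0, 0, -1, 0, 0, 0, 0, -1, 0, 0, 0, 0, -1, 0, 0, 0, 0, -1, 0, 0, 0, 0, -1, 0, 0, 0, 0],
  newtons=35,
)

```text
time: 24.45
position: [0.4345, 0.1272, 0.0168]
tool_rot: [0.248, 0.969, 0.0, 0.0]
ft_force: [0.9, 1.2, 2.1]
grip_width: 0.014
grip_force: 35.0
```

>>> arm_command(
  deltas=[-1, 0, 0, -0.01, 0, -1, 0, 0, -0.025, 0, -1, 0, 0, -0.035, 0, -1, 0, 0, -0.03, 0.1663, -1, 0, 0, 0, 0.1663, -1, 0, 0, 0, 0.1663, -1, 0, 0, 0, 0.1663, -1, 0, 0, 0, 0.1663, -1, 0, 0, 0, 0.1663, -1, 0, 0, 0, 0.1663, -1, 0, 0, 0, 0],
)

```text
time: 25.82
position: [0.4333, 0.1271, 0.1168]
tool_rot: [0.739, 0.673, -0.0, -0.0]
ft_force: [1.2, 0.6, -3.9]
grip_width: 0.0138
grip_force: 35.0
```

```bash
python3 to.py .6424 .2157 .067 84.4
```

```text
t 25.825 yaw 84.67 pos [0.4333 0.1271 0.1168] tool deltas now [0.1077 0.2    0.0496] roll 0.005 | deltas after roll [0.1086 0.1994 0.0498] q [ 0.04  0.48  1.96 -0.    0.7   0.13] width 0.0138
```

>>> arm_command(
  deltas=[-1, 0.0216, 0.04, 0, 0.004, -1, 0.0216, 0.04, 0, 0, -1, 0.0216, 0.04, 0, 0, -1, 0.0216, 0.04, 0.01, 0, -1, 0.0217, 0.04, 0.02, 0, -1, 0, 0, 0.02, 0, -1, 0, 0, 0, 0, -1, 0, 0, 0, 0],
)

```text
time: 26.82
position: [0.6423, 0.2147, 0.0667]
tool_rot: [0.741, 0.671, -0.001, -0.001]
ft_force: [0.2, 0.7, -3.1]
grip_width: 0.0138
grip_force: 35.0
```

```bash
python3 to.py .6424 .2157 .0235 84.4; python3 look.py h3
```

```text
t 26.825 yaw 84.36 pos [0.6423 0.2147 0.0667] tool deltas now [0.0011 0.0001 0.0432] roll -0.001 | deltas after roll [ 0.001  -0.      0.0432] q [ 0.16  0.78  1.4  -0.    0.96  0.26] width 0.0138
26.825 [0.6423 0.2147 0.0667] [ 7.410e-01  6.715e-01 -9.000e-04 -5.000e-04] [ 0.158  0.782  1.403 -0.     0.958  0.256] 97.04912651909723
```

View pics/h3.png

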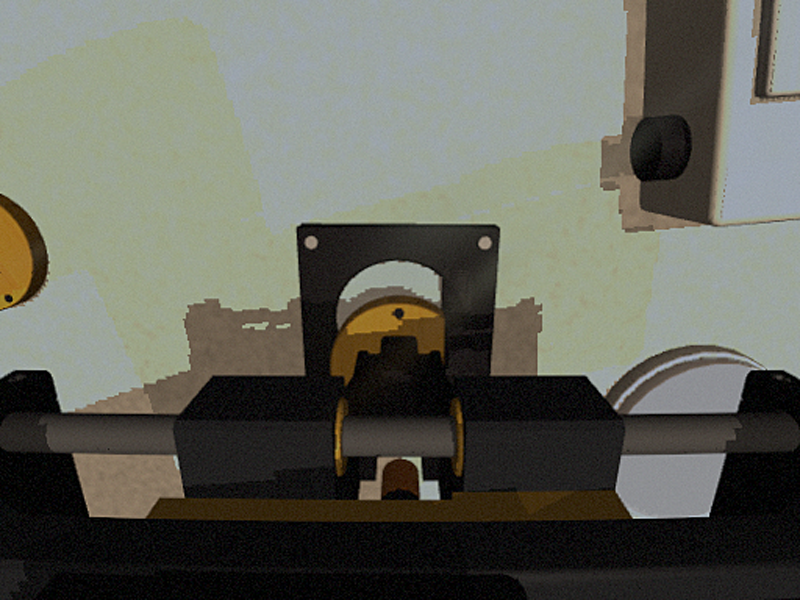

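The medium chuck is aligned over its nest, with flats at (444,330) and (441,290). Vial A is at (400,475), well behind and below. Lowering.

>>> arm_command(
  deltas=[-1, 0.0005, 0, 0.012, 0, -1, 0, 0, 0.012, 0, -1, 0, 0, 0.01, 0, -1, 0, 0, 0.005, 0, -1, 0, 0, 0.003, 0, -1, 0, 0, 0.0005, 0, -1, 0, 0, 0, 0],
)

```text
time: 27.75
position: [0.6441, 0.2156, 0.0245]
tool_rot: [0.741, 0.671, 0.0, 0.0]
ft_force: [0.2, -0.2, -3.1]
grip_width: 0.0139
grip_force: 35.0
```

>>> arm_command(
  deltas=[-1, 0, 0, 0.0008, 0, -1, 0, 0, 0, 0],
)

```text
time: 28.0
position: [0.6438, 0.2156, 0.0235]
tool_rot: [0.741, 0.671, 0.0, 0.0]
ft_force: [-0.2, 0.4, -3.3]
grip_width: 0.0133
grip_force: 35.0
```

>>> arm_command(
  deltas=[-1, 0, 0, 0.0006, 0, -1, 0, 0, 0, 0],
)

```text
time: 28.25
position: [0.6439, 0.2156, 0.0229]
tool_rot: [0.741, 0.671, 0.0, 0.0]
ft_force: [-0.2, 0.5, -2.2]
grip_width: 0.0136
grip_force: 35.0
```

>>> arm_command(
  deltas=[-1, 0, 0, 0.0006, 0, -1, 0, 0, 0, 0],
)

```text
time: 28.5
position: [0.6439, 0.2156, 0.0229]
tool_rot: [0.741, 0.671, 0.0, 0.0]
ft_force: [-1.6, 0.3, 2.6]
grip_width: 0.0141
grip_force: 35.0
```

>>> arm_command(
  deltas=[-0.1, 0, 0, 0, 0, -0.1, 0, 0, 0, 0, -0.1, 0, 0, 0, 0, -0.1, 0, 0, 0, 0, -0.1, 0, 0, -0.03, 0, -0.1, 0, 0, -0.05, 0, -0.1, 0, 0, -0.05, 0, 0.3, 0, 0, -0.01, 0, 0.3, 0, 0, 0, 0],
)

```text
time: 29.62
position: [0.6438, 0.2156, 0.1627]
tool_rot: [0.741, 0.671, 0.0, 0.0]
ft_force: [-0.6, -0.7, -0.5]
grip_width: 0.0517
grip_force: 0.0
```

>>> arm_command(
  deltas=[0.3, 0, 0, 0, 0.184, 0.3, 0, 0, 0, 0.184, 0.3, 0, 0, 0, 0.184, 0.3, 0, 0, 0, 0.184, 0.3, 0, 0, 0, 0.184, 0.3, 0, 0, 0, 0.184, 0.3, 0, 0, 0, 0.184, 0.3, 0, 0, 0, 0.184, 0.3, -0.025, 0.055, 0, 0, 0.3, -0.025, 0.055, 0, 0, 0.3, 0, 0, 0, 0, 0.3, 0, 0, 0, 0],
)

```text
time: 31.12
position: [0.5933, 0.1056, 0.1607]
tool_rot: [1.0, -0.001, -0.001, -0.0]
ft_force: [0.9, 0.5, -0.5]
grip_width: 0.0562
grip_force: 0.0
```

```bash
python3 look.py e1
```

```text
31.125 [0.5933 0.1056 0.1607] [ 1.0e+00 -7.0e-04 -1.1e-03 -3.0e-04] [-9.000e-03  5.730e-01  1.548e+00  1.000e-03  1.023e+00  1.562e+00] 98.10386827256944
```

>>> arm_command(
  deltas=[0.3, 0, 0.05, 0, 0, 0.3, 0, 0.05, 0, 0, 0.3, 0, 0.05, 0, 0, 0.3, 0, 0.05, 0, 0, 0.3, 0, 0.05, 0, 0, 0.3, 0, 0.05, 0, 0, 0.3, 0, 0, 0, 0, 0.3, 0, 0, 0, 0],
)

```text
time: 32.17
position: [0.594, -0.1931, 0.1615]
tool_rot: [1.0, 0.0, -0.0, -0.001]
ft_force: [-0.0, 0.2, 0.2]
grip_width: 0.0569
grip_force: 0.0
```

```bash
python3 look.py e2; python3 - <<'E'
from h import *
from fit import heights
C={'large':('e2',.656,-.2255),'small':('e1',.6528,.0048),'med':('e1',.6424,.2157)}
N={'large':8.6,'small':16.5,'med':-5.6}; RF={'large':(.034,.024),'small':(.022,.012),'med':(.028,.018)}
r=[]
for n,(f,x,y) in C.items():
    D=dict(np.load(f'pics/{f}.npz'))
    o=ortho(D,D['p'],x,y,.018,.066,2000).astype(float); r.append(np.clip(o*1.7,0,255).astype(np.uint8)[:,:,::-1])
    H=heights(D); a=np.radians(N[n]);c,s=np.cos(a),np.sin(a)
    L=(H[...,:2]-[x,y])@np.array([[c,-s],[s,c]]); hsv=cv2.cvtColor(D['p'],cv2.COLOR_RGB2HSV)
    m=(np.hypot(L[...,0],L[...,1])<RF[n][0])&(L[...,0]<RF[n][1]-.002)&(H[...,2]<.03)&(H[...,2]>.012)&(hsv[...,1]>100)
    A=np.c_[L[m],np.ones(m.sum())]; k=np.linalg.lstsq(A,H[m][:,2],rcond=None)[0]
    print(n,m.sum(),'top z',k[2].round(4),'tilt deg',np.degrees(k[:2]).round(2))
cv2.imwrite('pics/o3.png',np.hstack(r))
E
```

```text
32.175 [ 0.594  -0.1931  0.1615] [ 1.e+00  3.e-04 -4.e-04 -6.e-04] [-4.930e-01  5.980e-01  1.491e+00  1.000e-03  1.054e+00  1.076e+00] 86.43017917209201
large 2373 top z 0.0182 tilt deg [ 0.47 -0.11]
small 517 top z 0.0191 tilt deg [3.02 0.55]
med 1128 top z 0.0185 tilt deg [ 1.03 -0.14]
```

View pics/o3.png

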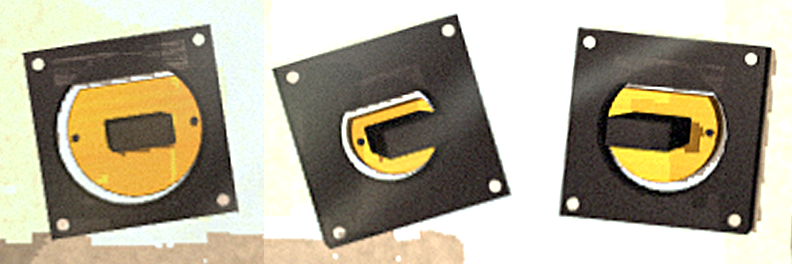

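All three sit inside their recesses with flats parallel. The small chuck's 3° tilt reading may be bar-side pixels, so I'll check it robustly on the stored image.

```bash
python3 - <<'E'
from fit import *
C={'large':('e2',.656,-.2255,8.6,.034,.024),'small':('e1',.6528,.0048,16.5,.022,.012),'med':('e1',.6424,.2157,-5.6,.028,.018)}
for n,(f,x,y,t,R,F) in C.items():
    D=dict(np.load(f'pics/{f}.npz'));H=heights(D); a=np.radians(t);c,s=np.cos(a),np.sin(a)
    L=(H[...,:2]-[x,y])@np.array([[c,-s],[s,c]]);lx,ly=L[...,0],L[...,1]
    hs=cv2.cvtColor(D['p'],cv2.COLOR_RGB2HSV)
    b=(hs[...,1]>120)&(hs[...,2]>60)&(np.hypot(lx,ly)<R+.004)&(abs(H[...,2]-.018)<.006)
    for nm,q in (('+x',b&(lx>.007)),('-x',b&(lx<-.009)),('+y',b&(ly>.012)&(abs(lx)<.01)),('-y',b&(ly<-.016)&(abs(lx)<.01))):
        print(n,nm,q.sum(),np.median(H[q][:,2]).round(4) if q.sum() else '')
    print(' fit', end=' '); r,e,m=fit(D,chuck(R,F,.006),np.array([x,y,a]),local(D,x,y,R+.012,.0165)); print((r[:2]-[x,y]).round(4),np.degrees(r[2]).round(1),e,m)
E
```

```text
large +x 1046 0.0183
large -x 1007 0.0181
large +y 347 0.0181
large -y 285 0.0182
 fit [ 0.0013 -0.0013] 8.3 168.5625 3098.0
small +x 211 0.0181
small -x 211 0.0182
small +y 138 0.0183
small -y 18 0.0181
 fit [-0.0004  0.0001] 18.8 138.25 1277.0
med +x 594 0.0182
med -x 481 0.0181
med +y 42 0.018
med -y 213 0.0183
 fit [0.0014 0.0003] -5.3 200.3125 1982.0
```

All three are level at 18.2 mm (floor 6 + chuck 12), within 2 mm of centre and about 2° of their nests. The arm is clear, so I'm handing in.

```bash
python3 -c "
from rig import order; print(order.hand_in())"
```

```text
the job is handed in; nothing more can be done
None
```

The three flatted chucks are seated level in their own nests with their flats lined up, the round chucks and vials were left alone, and the job was handed in at about 32 s.

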